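# Lay out the painting station

## Task

Lay out the painting station on the grey board: stand the blue-capped jar upright on the middle of the cork pad beside the brush cup, the white-capped jar on the pad beside the orange tape roll, and the black-capped jar on the pad between those two, and leave the yellow tape roll lying flat and centred on top of the orange one; any order of work will do. Leave the pink-capped and green-capped bottles standing where they are.

Things in the scene. Friction and masses are not known exactly. Their poses are not given: they have to be found in the camera images.
- station: Painting station: a grey board, 84 (x) by 334 (y) by 8 mm thick, fixed on the bench mat, its place and turn different each time. Origin: centre of its underside, z up. Its long axis is its own y. Three round cork pads 54 mm across, flush with the board's top (8 mm above the bench) lie on its centre line at own y = -62, 0 and +62 mm; the brush cup and the orange tape roll stand beyond them at own y = +130 and -130 mm, either one at either end.
- brush_cup: Small grey steel cup, 45 mm across and 45 mm high, fixed on one end of the station board (which end changes). Origin: centre of its underside, z up. 
- tape_orange: Large roll of orange masking tape, 72 mm outside, hole about 40 mm, 18 mm thick, lying flat and fixed on the other end of the station board; its top is 26 mm above the bench. Origin: centre of its underside, z up. 
- jar_white: Low paint jar with a white screw cap and brown body, 43 mm diameter, 55 mm high, loose, standing on the bench to the right of the board. (Similar jars crowded at the back and right of the bench belong to the room.) Origin: centre of its underside, z up. 
- jar_blue: Low paint jar with a blue screw cap and brown body, 38 mm diameter, 51 mm high, loose, standing on the bench to the right of the board. Origin: centre of its underside, z up. 
- jar_black: Low paint jar with a black screw cap and grey body, 39 mm diameter, 60 mm high, loose, standing on the bench to the right of the board. Origin: centre of its underside, z up. 
- tape_yellow: Yellow roll of masking tape, 60 mm outside, hole about 30 mm, 12 mm thick, loose, lying flat on the bench to the right of the board. Origin: centre of its underside, z up. 
- glue_pink: Bystander: slim white glue bottle with a pink pointed cap, 28 mm diameter, 78 mm high, standing loose near the jars. Origin: centre of its underside, z up. Near it, overhead, the small pull knob of the ceiling lamp hangs 0.53 m above the bench, 0.53 m ahead of the robot base and 0.28 m to its right: do not swing the arm into it.
- paint_green: Bystander: slim white paint bottle with a green pointed cap, 30 mm diameter, 97 mm high, standing loose near the jars. Origin: centre of its underside, z up. 
Mind the look-alikes: they are no part of the job. There is more than one size of the tape_yellow; the one meant has the size given above. What is shaped like the jar_blue but purple is not meant.

How it is judged:
By the outcome, as a careful person would: the job done as asked, in the order asked, and still so for the second after the job is handed in, with the robot touching nothing.
It also fails if it takes over 106 s, if anything falls off the work surface, if the arm or the gripper's body presses on something with over 40 N, if the wrist force passes 120 N, or if a joint passes its speed limit or range.

## Robot

A 6-joint arm with a two-finger parallel gripper is mounted at the origin on a cart in front of the work surface, level with it; the furniture and walls round the work are solid. World frame = base frame: x ahead of the robot, y to its left, z up, the work surface at z = 0. Lengths are in m, angles in rad, forces in N, time in s.
With the tool pointing down it reaches from about 0.275 to 1 m from the base axis. Payload 8.4 kg.
Tool frame: the origin (TCP) lies on the centre line of the jaws, within the pads' length; the fingertips stand arm.tcp_to_tips ahead of it and the grasp point (between the pads) lies 8 mm behind it (arm.tcp_to_tips is the distance from the TCP to the fingertips, in m); z points along the fingers, x is the direction in which the jaws open and shut, and the axes are right-handed (so a half turn about z gives the same grasp; the last joint's range is limited). The gripper opens to 85 mm and grips with 20 to 120 N. Pads are 22 mm wide; open, the fingers measure 114 mm over their backs; the gripper's body (76 mm by 85 mm) begins 54 mm behind the grasp point. The pads swing forward as they close: fully open they stand 13 mm farther back than shut.
Start: joints at [1.151, 0.353, 1.633, -0, 1.155, -0.002], TCP at [0.254, 0.571, 0.242] pointing down, gripper open.
Joint ranges: [-2.63, 2.63], [-0.92, 2.1], [0.06, 2.66], [-1.3, 4.44], [0, 2.69], [-3.02, 3.02]. Speed limits (rad/s): [2.22, 2.22, 2.79, 3.14, 3.14, 3.14].

## Interface

Orientations are given as a 3x3 rotation matrix whose columns are the frame's x, y, z axes.
In Python, from workcell import arm, cams gives the robot as it stands.
- The arm moves only by the tool send_rows, never from a script. Its argument "plan" is text: rows parted by semicolons, each of 7 numbers parted by spaces: the opening in per cent of the stroke, from 0 (shut) to 100 (fully open), then the shift along the world's x, y, z in mm, then the turn, a rotation vector about the world's x, y, z in degrees. A call has exactly 5 rows; each row is the pose to reach, as a shift and turn from the pose measured when the call began; what a row does not reach only later rows make up. A row lasts 1/10 s, in which the tool goes at most 50 mm and 8.59 degrees, less where a joint would pass 70% of its speed; a pose out of reach is approached as far as the arm can. A call with a gripper value outside its range is refused whole. The fingers move at their own pace and stop on an object; "squeeze" is the grip in N (left out, the last holds). Time passes only in rows, so rows that repeat a pose let the fingers close, or fill a call up. It gives the time, the measured TCP pose, the force and the opening at its end, in the units of the state.
- arm.observe(): the state, without advancing time (a new reading comes with each control period).
- cams.read_camera(name): name is "scene" or "top"; returns a dict with "pixels" (420x560x3 uint8, red, green, blue), "K" (3x3 intrinsics, pixels), "extrinsics" (4x4, takes a point from camera to world coordinates). Camera axes: x right, y down, z forward; pixel columns grow to the right and rows downward; lengths in m; the calibration is good to about 2 mm. A picture is of the moment at which its call begins. There is no depth.
- arm.close_job(): hands the job in, once; it reports no verdict.
The state is a dict: "time_s": time; "joint_positions": joint angles; "joint_vel": joint speeds; "joint_efforts": joint torques, N m; "eef_pos": TCP position; "tcp_rot": TCP orientation; "contact_force": force on the tool from outside, world axes, zero at the start; "torque": the same for the moment, N m; "width": finger opening in m.
Only numpy, scipy, OpenCV 4.12 (cv2) and the standard library are available. Lean on these libraries where they do the work, as an engineer would, in place of code of your own. Each camera call takes 0.05 s, during which the arm holds its last target.

## Working session

There is one attempt and no reset: what is moved stays moved. The work goes in short steps, Python scripts to look and compute and a tool call to move; the robot and the scene stay as the last step left them, time stands still between calls to the robot, and variables do not carry over. Pictures are saved under pics/ and viewed, and the job is handed in when it is done.

Besides the shell and the picture viewer there is one more tool, called after ">>>" by a JSON object that holds its "fn" and its "kwargs". send_rows: Moves the arm, as the interface text tells. Its arguments: {"type":"object","properties":{"plan":{"type":"string"},"squeeze":{"type":"number"}},"required":["plan"]}

```bash
mkdir -p pics; ls
python3 - <<'E'
from workcell import arm,cams
import cv2,numpy as np
o=arm.observe();print(o, arm.tcp_to_tips)
for n in("scene","top"):
    c=cams.read_camera(n);cv2.imwrite(f"pics/{n}0.png",c["pixels"][:,:,::-1]);print(c["K"],c["extrinsics"])
E
```

```text
pics
{'time_s': 0.0, 'joint_positions': array([ 1.15057209e+00,  3.53651963e-01,  1.63412770e+00,  1.83344623e-05,
        1.15517785e+00, -2.36712525e-03]), 'joint_vel': array([-3.31109644e-04,  2.06277303e-03,  1.57499258e-04, -2.30486597e-03,
        5.24049087e-05,  1.62574505e-03]), 'joint_efforts': array([ 6.53367060e-04, -6.05246472e+01, -3.42065620e+01,  1.43457351e-04,
        9.15819575e-03,  3.80332301e-05]), 'eef_pos': array([0.25341935, 0.57082516, 0.24156203]), 'tcp_rot': array([[ 4.05809254e-01,  9.13957615e-01, -5.72129342e-04],
       [ 9.13956775e-01, -4.05809657e-01, -1.23927010e-03],
       [-1.36481596e-03, -1.99942146e-05, -9.99999068e-01]]), 'contact_force': array([ 0.31368054, -0.4962814 , -0.02164913]), 'torque': array([ 0.01334548,  0.03365757, -0.06023432]), 'width': 0.0853047124983743} 0.011
[[426.58797748   0.         276.44451035]
 [  0.         426.58797748 205.7226523 ]
 [  0.           0.           1.        ]] [[ 0.49527771 -0.52049891  0.69554359 -0.05144213]
 [-0.86846487 -0.2766978   0.4113479  -0.43093335]
 [-0.02165075 -0.80778662 -0.58907727  0.55201102]
 [ 0.          0.          0.          1.        ]]
[[441.28716667   0.         287.95596082]
 [  0.         441.28716667 204.91634603]
 [  0.           0.           1.        ]] [[-0.00143049 -0.98531121  0.17076235  0.35421915]
 [-0.99999351  0.00197425  0.00301452 -0.05860089]
 [-0.00330736 -0.17075693 -0.98530763  1.00156211]
 [ 0.          0.          0.          1.        ]]
```

View pics/scene0.png

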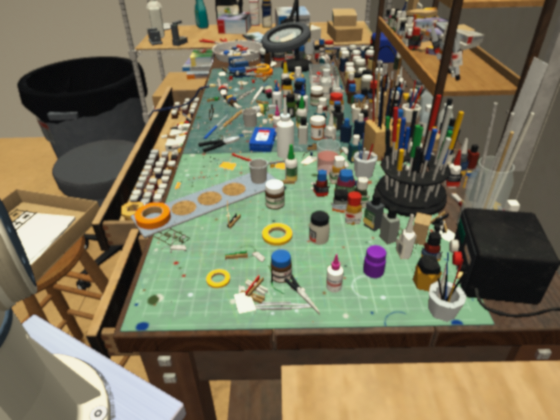

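View pics/top0.png

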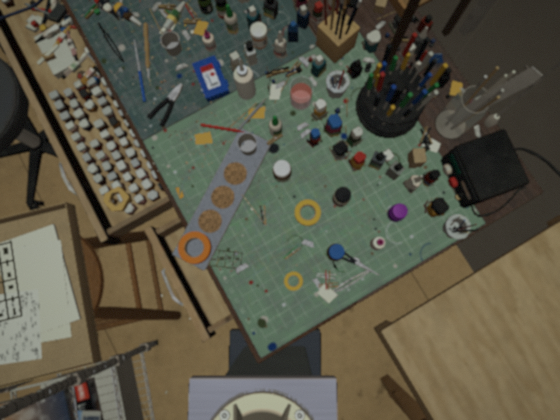

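The scene view shows the orange roll at (153,215), cup (258,172), white jar (274,194), black (319,227), blue (281,266), the larger yellow roll (277,234), a smaller yellow look-alike (218,278), pink (335,274), purple (375,261) and green (291,165). In the top view the pads are at about (210,222), (222,197) and (235,173). Next I'll measure with masks.

```bash
cat > h.py <<'E'
import cv2,numpy as np
from workcell import arm,cams
def ray(c,u,v,z):
    K=c["K"];E=c["extrinsics"]
    d=E[:3,:3]@np.linalg.inv(K)@np.array([u,v,1.]);o=E[:3,3]
    return o+d*(z-o[2])/d[2]
def proj(c,p):
    E=c["extrinsics"];q=E[:3,:3].T@(np.array(p)-E[:3,3]);q=c["K"]@q;return q[:2]/q[2]
def blobs(c,mask,roi,amin=20):
    u0,v0,u1,v1=roi;m=np.zeros(mask.shape,np.uint8);m[v0:v1,u0:u1]=mask[v0:v1,u0:u1]*255
    cs,_=cv2.findContours(m,cv2.RETR_EXTERNAL,cv2.CHAIN_APPROX_NONE)
    return sorted([k for k in cs if cv2.contourArea(k)>amin],key=cv2.contourArea,reverse=True)
def hsv(c): return cv2.cvtColor(c["pixels"],cv2.COLOR_RGB2HSV)
def plane_fit(c,k,z):
    P=np.array([ray(c,*p,z)[:2] for p in k[:,0,:].astype(float)])*1000
    (x,y),(a,b),t=cv2.fitEllipse(P.astype(np.float32)); return x,y,a,b
E
python3 - <<'E'
from h import *
c=cams.read_camera("top");im=c["pixels"]
cr=im[110:280,160:420];cv2.imwrite("pics/topcrop.png",cv2.resize(cr,None,fx=3,fy=3,interpolation=cv2.INTER_CUBIC)[:,:,::-1])
H=hsv(c)
for n,p in dict(orange=(194,232),yel=(307,200),ys=(293,274),cork=(222,197),white=(282,170),black=(343,193),blue=(337,252),cup=(247,143),pink=(379,243),green=(275,120),mat=(260,250),board=(228,185)).items(): print(n,H[p[1],p[0]],im[p[1],p[0]])
E
```

```text
orange [ 13 165 147] [147  93  52]
yel [ 22 154 147] [147 124  58]
ys [ 23 147 146] [146 125  62]
cork [ 17 115 106] [106  85  58]
white [ 70   5 169] [166 169 167]
black [90 17 30] [28 30 30]
blue [107 168 112] [ 38  70 112]
cup [ 75   4 137] [135 137 136]
pink [166 152  97] [97 39 66]
green [ 64 172  55] [18 55 23]
mat [ 58  40 103] [ 88 103  87]
board [105  18 115] [107 111 115]
```

View pics/topcrop.png

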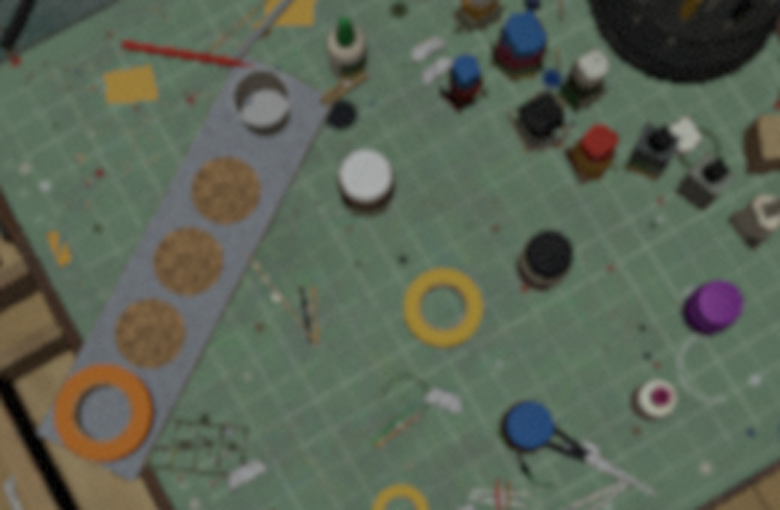

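The crop shows the cup end at the upper left, the three pads at crop (227,190), (188,261) and (150,332), and the orange roll at (103,412). The blue, black and white jars and the yellow roll all have free space around them. I'll fit them next.

```bash
cat > meas.py <<'E'
from h import *
def run(c):
    H=hsv(c).astype(int);h,s,v=H[...,0],H[...,1],H[...,2]
    R={}
    def f(n,m,roi,z):
        b=blobs(c,m,roi)
        for k in b[:1]:
            R[n]=plane_fit(c,k,z);print(n,np.round(R[n],1),'area',cv2.contourArea(k))
    f('orange',(h<18)&(s>135)&(v>70),(170,225,222,270),.026)
    f('yellow',(h>17)&(h<32)&(s>100)&(v>60),(285,190,330,235),.012)
    f('small',(h>17)&(h<32)&(s>100)&(v>60),(280,265,306,298),.012)
    f('white',(s<30)&(v>115),(265,152,300,185),.055)
    f('black',(v<50)&(s<80),(328,182,358,205),.060)
    f('blue',(h>98)&(h<118)&(s>90),(322,238,352,268),.051)
    f('pink',(h>150)&(s>70),(370,235,390,255),.078)
    f('purple',(h>125)&(h<150)&(s>90),(380,200,415,225),.05)
    f('green',(h>50)&(h<80)&(s>90),(268,112,285,135),.097)
    for i,(u,w) in enumerate([(210,222),(222,197),(235,173)]):
        f(f'pad{i}',(h<25)&(s>70),(u-14,w-13,u+14,w+13),.008)
    return R
if __name__=="__main__":
    R=run(cams.read_camera("top"))
    P=np.array([R[k][:2] for k in('orange','pad0','pad1','pad2')]);print(np.linalg.norm(np.diff(P,axis=0),axis=1))
    print(np.degrees(np.arctan2(*(P[3]-P[1])[::-1])),np.degrees(np.arctan2(*(P[1]-P[0])[::-1])))
E
python3 meas.py
```

```text
orange [429.  151.9  67.8  69.7] area 759.5
yellow [509.1 -99.3  57.6  59. ] area 510.0
small [355.7 -66.4  39.2  40.4] area 256.5
white [602.6 -41.3  37.5  38. ] area 220.0
black [ 539.4 -174.    30.7   32.3] area 160.0
blue [ 417.4 -158.9   31.7   33.4] area 178.5
purple [ 503.3 -294.5   31.4   41.6] area 212.0
green [696.2 -27.5   8.6  20.2] area 24.5
pad0 [490.4 122.6  49.   49.4] area 363.0
pad1 [546.1  94.6  49.   49.3] area 352.5
pad2 [601.7  67.4  48.7  49.6] area 343.0
[68.06261614 62.32897397 61.87905702]
-26.39035148839381 -25.447384495199803
```

```bash
cat > chk.py <<'E'
from h import *
c=cams.read_camera("scene");H=hsv(c).astype(int);h,s,v=H[...,0],H[...,1],H[...,2]
def f(n,m,roi,z):
    for k in blobs(c,m,roi)[:1]: print(n,np.round(plane_fit(c,k,z),1))
if __name__=="__main__":
    f('orange',(h<18)&(s>150),(130,200,175,225),.026)
    f('yellow',(h>17)&(h<32)&(s>120),(255,218,300,250),.012)
    f('white',(s<40)&(v>150),(262,178,290,190),.055)
    f('black',(v<50),(305,208,332,222),.060)
    f('blue',(h>98)&(h<118)&(s>90),(265,245,297,270),.051)
    for u,w in [(183,208),(208,199),(233,190)]: f('pad',(h<25)&(s>85),(u-14,w-9,u+14,w+9),.008)
    cv2.imwrite("pics/sc.png",cv2.resize(c["pixels"][140:300,120:400],None,fx=2.8,fy=2.8,interpolation=cv2.INTER_CUBIC)[:,:,::-1])
E
python3 chk.py
```

```text
orange [427.3 150.   65.4  77.1]
yellow [ 505.5 -100.3   58.5   67.3]
white [599.9 -37.   46.3  47. ]
black [ 535.1 -177.    26.9   31.5]
blue [ 411.9 -162.4   31.8   44.4]
pad [490.7 124.5  47.7  49.7]
pad [546.4  96.9  47.2  49.4]
pad [602.4  69.3  46.1  49.2]
```

View pics/sc.png

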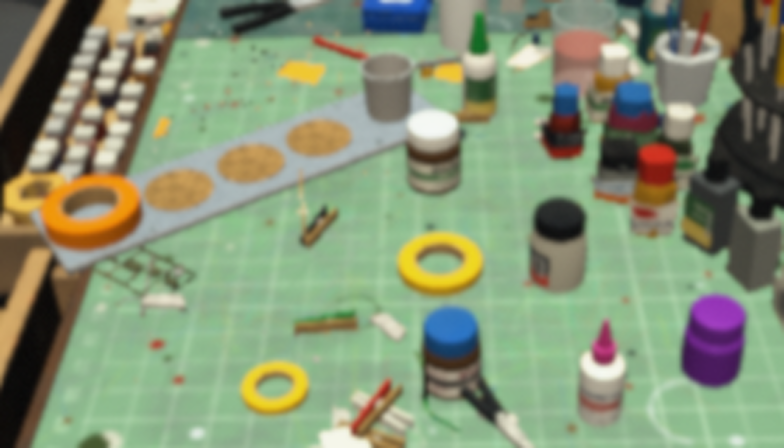

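>>> {"fn": "send_rows", "kwargs": {"plan": "100 25 -43 0 0 0 -2; 100 50 -87 0 0 0 -2; 100 75 -130 0 0 0 -2; 100 100 -174 0 0 0 -2; 100 124 -217 0 0 0 -2", "squeeze": 30}}

```text
time_s: 0.75
eef_pos: [0.378, 0.3525, 0.242]
tcp_rot: [[0.437, 0.899, 0.0], [0.899, -0.437, -0.0], [-0.0, 0.0, -1.0]]
contact_force: [0.6, -0.2, 0.2]
width: 0.0854
```

>>> {"fn": "send_rows", "kwargs": {"plan": "100 24 -43 0 0 0 0; 100 49 -87 0 0 0 0; 100 74 -130 0 0 0 0; 100 99 -173 0 0 0 0; 100 124 -217 0 0 0 0"}}

```text
time_s: 1.25
eef_pos: [0.5019, 0.1351, 0.2422]
tcp_rot: [[0.437, 0.899, 0.001], [0.899, -0.437, -0.0], [0.0, 0.001, -1.0]]
contact_force: [1.6, -0.1, -0.3]
width: 0.0852
```

>>> {"fn": "send_rows", "kwargs": {"plan": "100 24 -43 0 0 0 0; 100 49 -87 0 0 0 0; 100 74 -130 0 0 0 0; 100 100 -176 -30 0 0 0; 100 100 -176 -80 0 0 0"}}

```text
time_s: 1.75
eef_pos: [0.6064, -0.044, 0.1718]
tcp_rot: [[0.44, 0.898, 0.01], [0.898, -0.44, -0.002], [0.003, 0.01, -1.0]]
contact_force: [1.2, 0.2, -0.7]
width: 0.0853
```

>>> {"fn": "send_rows", "kwargs": {"plan": "100 -4 3 -20 0 0 0; 100 -4 3 -60 0 0 0; 100 -4 3 -100 0 0 0; 100 -4 3 -130 0 0 0; 100 -4 3 -146 0 0 0"}}

```text
time_s: 2.25
eef_pos: [0.6008, -0.041, 0.0231]
tcp_rot: [[0.44, 0.898, 0.007], [0.898, -0.44, -0.002], [0.001, 0.007, -1.0]]
contact_force: [-0.1, 0.2, 0.3]
width: 0.0853
```

Run:
```python
from h import *
o=arm.observe();print(o["eef_pos"],o["contact_force"],arm.tcp_to_tips)
c=cams.read_camera("scene");cv2.imwrite("pics/s1.png",cv2.resize(c["pixels"][60:300,120:400],None,fx=2.4,fy=2.4)[:,:,::-1])
```

```text
[ 0.60075562 -0.04096988  0.02308658] [-0.1303829   0.19787642  0.29391534] 0.011
```

View pics/s1.png

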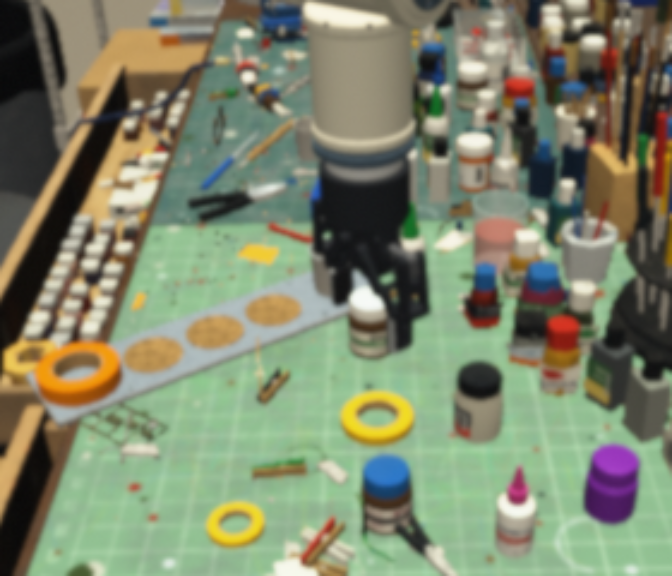

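The jar sits between the open fingers with nothing touching. Closing now.

>>> {"fn": "send_rows", "kwargs": {"plan": "40 0 0 2 0 0 0; 30 0 0 2 0 0 0; 30 0 0 2 0 0 0; 30 0 0 2 0 0 0; 30 0 0 2 0 0 0"}}

```text
time_s: 2.8
eef_pos: [0.6014, -0.041, 0.0257]
tcp_rot: [[0.44, 0.898, 0.008], [0.898, -0.44, -0.002], [0.002, 0.008, -1.0]]
contact_force: [-1.1, 0.2, 6.3]
width: 0.0413
```

>>> {"fn": "send_rows", "kwargs": {"plan": "30 0 0 20 0 0 0; 30 0 0 60 0 0.4 0; 30 -20 30 70 0 0.4 0; 30 -40 60 70 0 0.4 0; 30 -65 95 70 0 0.4 0"}}

```text
time_s: 3.3
eef_pos: [0.5371, 0.0546, 0.0975]
tcp_rot: [[0.441, 0.898, 0.005], [0.898, -0.441, -0.001], [0.001, 0.005, -1.0]]
contact_force: [0.2, 0.3, 0.0]
width: 0.0409
```

>>> {"fn": "send_rows", "kwargs": {"plan": "30 -18 27 0 0 0.3 0; 30 -35 52 0 0 0.3 0; 30 -46 68 -10 0 0.3 0; 30 -46 68 -25 0 0.3 0; 30 -46 68 -40 0 0.3 0"}}

```text
time_s: 3.8
eef_pos: [0.4916, 0.1235, 0.0584]
tcp_rot: [[0.439, 0.898, 0.002], [0.898, -0.439, -0.001], [0.0, 0.002, -1.0]]
contact_force: [0.9, -0.3, -1.0]
width: 0.0412
```

Run:
```python
from h import *
o=arm.observe();print(o["eef_pos"],o["contact_force"],o["width"],o["tcp_rot"][:,2])
c=cams.read_camera("scene");cv2.imwrite("pics/s2.png",cv2.resize(c["pixels"][100:260,120:400],None,fx=2.8,fy=2.8)[:,:,::-1])
```

```text
[0.49160248 0.12353077 0.05840663] [ 0.90851668 -0.34586711 -1.00979032] 0.041241869452952065 [ 2.41727015e-03 -7.04773572e-04 -9.99996830e-01]
```

View pics/s2.png

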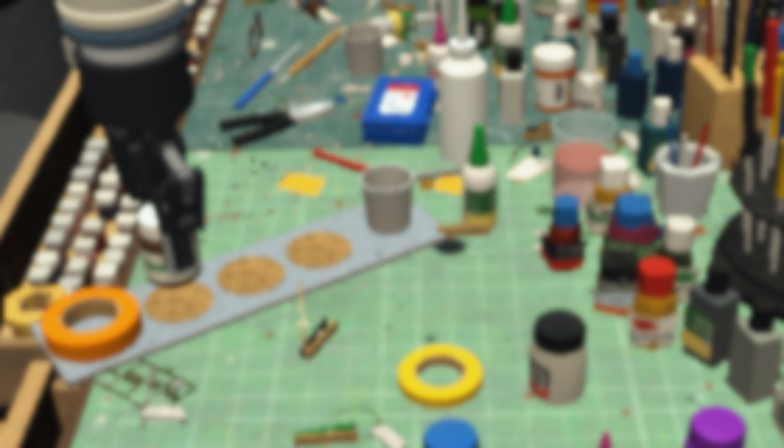

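>>> {"fn": "send_rows", "kwargs": {"plan": "30 -1 0 -10 0 0 0; 30 -1 0 -18 0 0 0; 30 -1 0 -22 0 0 0; 30 -1 0 -24 0 0 0; 30 -1 0 -24 0 0 0"}}

```text
time_s: 4.35
eef_pos: [0.4894, 0.1228, 0.0335]
tcp_rot: [[0.44, 0.898, -0.001], [0.898, -0.44, -0.002], [-0.002, -0.0, -1.0]]
contact_force: [-7.3, -0.0, 18.4]
width: 0.0413
```

>>> {"fn": "send_rows", "kwargs": {"plan": "30 1 0 1 0 0 0; 55 1 0 1 0 0 0; 70 1 0 1 0 0 0; 85 1 0 1 0 0 0; 90 1 0 1 0 0 0"}}

```text
time_s: 4.85
eef_pos: [0.4903, 0.1228, 0.0343]
tcp_rot: [[0.44, 0.898, -0.001], [0.898, -0.44, -0.002], [-0.002, -0.0, -1.0]]
contact_force: [0.0, -0.4, 0.4]
width: 0.0766
```

>>> {"fn": "send_rows", "kwargs": {"plan": "90 0 0 15 0 0 0; 90 0 0 55 0 0 0; 90 0 0 80 0 0 0; 90 10 -40 80 0 0 0; 90 20 -90 80 0 0 0"}}

```text
time_s: 5.35
eef_pos: [0.5112, 0.0341, 0.1155]
tcp_rot: [[0.437, 0.899, 0.002], [0.899, -0.437, -0.001], [-0.0, 0.002, -1.0]]
contact_force: [-0.1, 0.8, -0.3]
width: 0.0767
```

>>> {"fn": "send_rows", "kwargs": {"plan": "100 7 -48 0 0 0 0; 100 14 -96 0 0 0 0; 100 21 -145 0 0 0 0; 100 27 -190 0 0 0 0; 100 29 -209 0 0 0 0"}}

```text
time_s: 5.85
eef_pos: [0.5406, -0.1786, 0.1155]
tcp_rot: [[0.439, 0.898, 0.002], [0.898, -0.439, -0.002], [-0.001, 0.003, -1.0]]
contact_force: [0.9, 0.5, 0.3]
width: 0.0855
```

Run:
```python
from h import *
c=cams.read_camera("scene");cv2.imwrite("pics/s3.png",cv2.resize(c["pixels"][60:300,120:400],None,fx=2.4,fy=2.4)[:,:,::-1])
c=cams.read_camera("top");cv2.imwrite("pics/t3.png",cv2.resize(c["pixels"][110:280,160:420],None,fx=2.8,fy=2.8)[:,:,::-1])
```

```text
(no output)
```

View pics/s3.png

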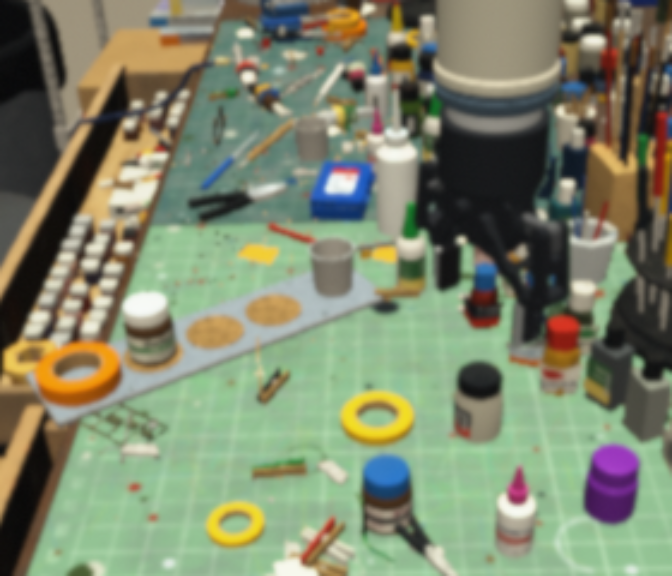

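View pics/t3.png

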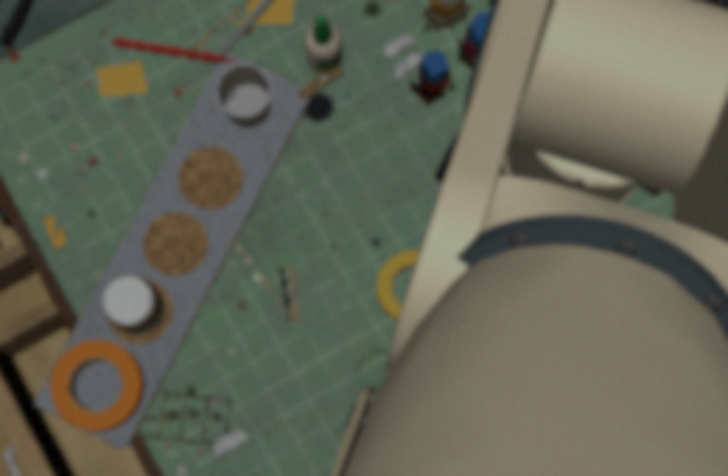

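The white jar stands on its pad, in the scene crop at (150,325). I'll measure it against the pad centre.

Run:
```python
from h import *
c=cams.read_camera("top");H=hsv(c).astype(int);s,v=H[...,1],H[...,2]
k=blobs(c,(s<28)&(v>115),(190,202,222,228))[0];print(plane_fit(c,k,.063))
```

```text
(492.0390625, 122.77730560302734, 35.134822845458984, 36.23399353027344)
```

>>> {"fn": "send_rows", "kwargs": {"plan": "100 0 3 -15 0 0 0; 100 0 3 -45 0 0 0; 100 0 3 -70 0 0 0; 100 0 3 -85 0 0 0; 100 0 3 -89 0 0 0"}}

```text
time_s: 6.5
eef_pos: [0.5388, -0.1716, 0.0246]
tcp_rot: [[0.438, 0.899, -0.002], [0.899, -0.438, 0.0], [-0.001, -0.002, -1.0]]
contact_force: [-1.1, 0.3, -0.1]
width: 0.0858
```

>>> {"fn": "send_rows", "kwargs": {"plan": "80 1 -3 2 0 0 0; 30 1 -3 2 0 0 0; 30 1 -3 2 0 0 0; 30 1 -3 2 0 0 0; 30 1 -3 2 0 0 0"}}

```text
time_s: 7.0
eef_pos: [0.5405, -0.1748, 0.0278]
tcp_rot: [[0.438, 0.899, 0.0], [0.899, -0.438, -0.0], [-0.0, 0.0, -1.0]]
contact_force: [0.0, 1.3, 6.8]
width: 0.0381
```

>>> {"fn": "send_rows", "kwargs": {"plan": "30 0 0 10 0 0 0; 30 0 0 50 0 0 0; 30 0 30 80 0 0 0; 30 0 75 80 0 0 0; 30 0 120 80 0 0 0"}}

```text
time_s: 7.5
eef_pos: [0.5415, -0.0541, 0.11]
tcp_rot: [[0.44, 0.898, 0.004], [0.898, -0.44, -0.001], [0.001, 0.004, -1.0]]
contact_force: [0.7, -0.4, -1.1]
width: 0.0381
```

>>> {"fn": "send_rows", "kwargs": {"plan": "30 1 45 0 0 0.2 0; 30 3 90 0 0 0.2 0; 30 5 130 0 0 0.2 0; 30 5 149 -15 0 0.2 0; 30 5 149 -45 0 0.2 0"}}

```text
time_s: 8.0
eef_pos: [0.5488, 0.0979, 0.0675]
tcp_rot: [[0.438, 0.899, 0.006], [0.899, -0.438, 0.001], [0.003, 0.005, -1.0]]
contact_force: [0.3, -1.4, -0.9]
width: 0.038
```

>>> {"fn": "send_rows", "kwargs": {"plan": "30 -2 -2 -8 0 0.3 0; 30 -2 -2 -18 0 0.3 0; 30 -2 -2 -25 0 0.3 0; 30 -2 -2 -29 0 0.3 0; 30 -2 -2 -31 0 0.3 0"}}

```text
time_s: 8.5
eef_pos: [0.547, 0.0956, 0.0366]
tcp_rot: [[0.438, 0.899, 0.001], [0.899, -0.438, 0.001], [0.001, 0.001, -1.0]]
contact_force: [-0.4, -1.2, -0.7]
width: 0.038
```

>>> {"fn": "send_rows", "kwargs": {"plan": "30 -1 0 -1 0 0 0; 30 -1 0 -1 0 0 0; 50 -1 0 -1 0 0 0; 70 -1 0 -1 0 0 0; 90 -1 0 -1 0 0 0"}}

```text
time_s: 9.0
eef_pos: [0.5461, 0.0956, 0.0358]
tcp_rot: [[0.438, 0.899, 0.002], [0.899, -0.438, 0.001], [0.001, 0.001, -1.0]]
contact_force: [0.1, -0.7, -0.7]
width: 0.0699
```

>>> {"fn": "send_rows", "kwargs": {"plan": "90 0 0 15 0 0 0; 90 0 0 55 0 0 0; 90 -5 -30 80 0 0 0; 90 -20 -70 80 0 0 0; 90 -40 -115 80 0 0 0"}}

```text
time_s: 9.5
eef_pos: [0.5074, -0.0201, 0.1181]
tcp_rot: [[0.437, 0.9, 0.006], [0.9, -0.437, 0.001], [0.003, 0.005, -1.0]]
contact_force: [0.8, -1.4, 0.0]
width: 0.0765
```

>>> {"fn": "send_rows", "kwargs": {"plan": "100 -24 -38 0 0 0.2 0; 100 -48 -76 0 0 0.2 0; 100 -72 -114 0 0 0.2 0; 100 -89 -140 0 0 0.2 0; 100 -89 -140 0 0 0.2 0"}}

```text
time_s: 10.0
eef_pos: [0.4165, -0.1623, 0.1191]
tcp_rot: [[0.439, 0.898, 0.002], [0.898, -0.439, 0.0], [0.001, 0.002, -1.0]]
contact_force: [-0.0, 0.5, 0.6]
width: 0.0853
```

Run:
```python
from h import *
c=cams.read_camera("scene");cv2.imwrite("pics/s4.png",cv2.resize(c["pixels"][60:300,120:400],None,fx=2.4,fy=2.4)[:,:,::-1])
c=cams.read_camera("top");cv2.imwrite("pics/t4.png",cv2.resize(c["pixels"][110:280,160:420],None,fx=2.8,fy=2.8)[:,:,::-1])
H=hsv(c).astype(int);s,v=H[...,1],H[...,2]
for k in blobs(c,(v<50)&(s<80),(205,180,238,212))[:1]:print(plane_fit(c,k,.068))
```

```text
(545.2538452148438, 92.66860961914062, 31.1494197845459, 33.165367126464844)
```

View pics/s4.png

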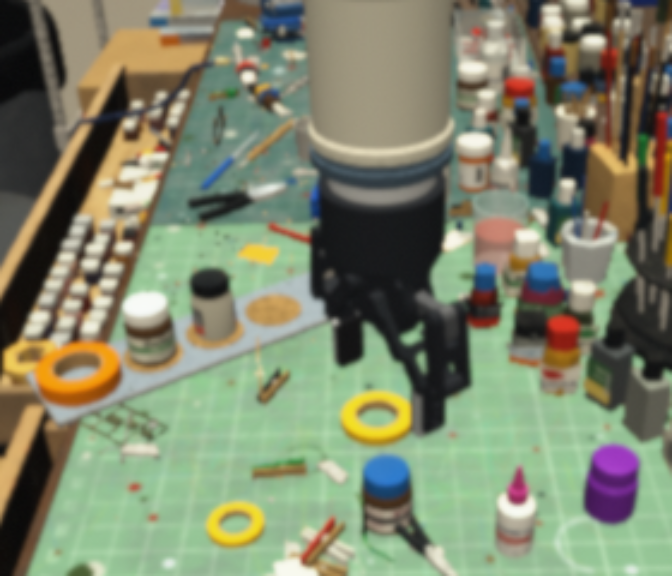

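>>> {"fn": "send_rows", "kwargs": {"plan": "100 1 2 -15 0 0 0; 100 1 2 -50 0 0 0; 100 1 2 -75 0 0 0; 100 1 2 -90 0 0 0; 100 1 2 -94 0 0 0"}}

```text
time_s: 10.6
eef_pos: [0.4195, -0.1574, 0.0239]
tcp_rot: [[0.437, 0.899, 0.002], [0.899, -0.437, 0.001], [0.002, 0.001, -1.0]]
contact_force: [-0.1, 0.1, 0.8]
width: 0.0855
```

>>> {"fn": "send_rows", "kwargs": {"plan": "80 0 0 0 0 0 0; 30 0 0 0 0 0 0; 30 0 0 0 0 0 0; 30 0 0 0 0 0 0; 30 0 0 0 0 0 0"}}

```text
time_s: 11.1
eef_pos: [0.4203, -0.1574, 0.0249]
tcp_rot: [[0.437, 0.899, 0.004], [0.899, -0.437, 0.001], [0.002, 0.003, -1.0]]
contact_force: [-0.5, 1.5, 5.7]
width: 0.0367
```

>>> {"fn": "send_rows", "kwargs": {"plan": "30 0 0 10 0 0 0; 30 0 0 50 0 0.1 0; 30 25 25 85 0 0.1 0; 30 55 60 85 0 0.1 0; 30 85 95 85 0 0.1 0"}}

```text
time_s: 11.6
eef_pos: [0.5073, -0.0618, 0.1127]
tcp_rot: [[0.439, 0.899, 0.006], [0.899, -0.439, 0.0], [0.003, 0.005, -1.0]]
contact_force: [1.0, 0.2, -1.2]
width: 0.0367
```

>>> {"fn": "send_rows", "kwargs": {"plan": "30 32 34 0 0 0.3 0; 30 62 70 0 0 0.3 0; 30 86 104 0 0 0.3 0; 30 95 130 -10 0 0.3 0; 30 95 130 -40 0 0.3 0"}}

```text
time_s: 12.1
eef_pos: [0.6065, 0.0717, 0.0761]
tcp_rot: [[0.437, 0.9, 0.009], [0.9, -0.437, 0.002], [0.005, 0.007, -1.0]]
contact_force: [-0.3, -0.7, -0.6]
width: 0.0369
```

>>> {"fn": "send_rows", "kwargs": {"plan": "30 -4 -4 -10 0 0.5 0; 30 -4 -4 -22 0 0.5 0; 30 -4 -4 -32 0 0.5 0; 30 -4 -4 -38 0 0.5 0; 30 -4 -4 -41 0 0.5 0"}}

```text
time_s: 12.6
eef_pos: [0.6024, 0.0672, 0.0348]
tcp_rot: [[0.437, 0.899, -0.0], [0.899, -0.437, 0.002], [0.001, -0.001, -1.0]]
contact_force: [-0.1, 0.1, -0.3]
width: 0.0368
```

>>> {"fn": "send_rows", "kwargs": {"plan": "30 0 0 -1 0 0 0; 30 0 0 -2 0 0 0; 50 0 0 -2 0 0 0; 70 0 0 -2 0 0 0; 90 0 0 -2 0 0 0"}}

```text
time_s: 13.1
eef_pos: [0.6026, 0.0672, 0.0331]
tcp_rot: [[0.437, 0.899, 0.0], [0.899, -0.437, 0.002], [0.002, -0.0, -1.0]]
contact_force: [0.7, 0.6, 0.1]
width: 0.0703
```

>>> {"fn": "send_rows", "kwargs": {"plan": "90 0 0 15 0 0 0; 90 0 0 55 0 0 0; 90 -10 -30 75 0 0 0; 90 -35 -70 75 0 0 0; 90 -60 -110 75 0 0 0"}}

```text
time_s: 13.6
eef_pos: [0.543, -0.0435, 0.1103]
tcp_rot: [[0.436, 0.9, 0.004], [0.9, -0.436, 0.001], [0.003, 0.003, -1.0]]
contact_force: [1.4, -0.2, -0.2]
width: 0.0769
```

>>> {"fn": "send_rows", "kwargs": {"plan": "100 -15 -25 0 0 0.2 0; 100 -34 -56 -10 0 0.2 0; 100 -34 -56 -40 0 0.2 0; 100 -34 -56 -65 0 0.2 0; 100 -34 -56 -75 0 0.2 0"}}

```text
time_s: 14.1
eef_pos: [0.5082, -0.0998, 0.0345]
tcp_rot: [[0.436, 0.9, -0.001], [0.9, -0.436, 0.002], [0.001, -0.002, -1.0]]
contact_force: [0.4, -1.2, 0.0]
width: 0.0855
```

Run:
```python
from h import *
o=arm.observe();print(o["eef_pos"]);
c=cams.read_camera("scene");cv2.imwrite("pics/s5.png",cv2.resize(c["pixels"][60:300,120:400],None,fx=2.4,fy=2.4)[:,:,::-1])
```

```text
[ 0.50815335 -0.09975308  0.03454521]
```

View pics/s5.png

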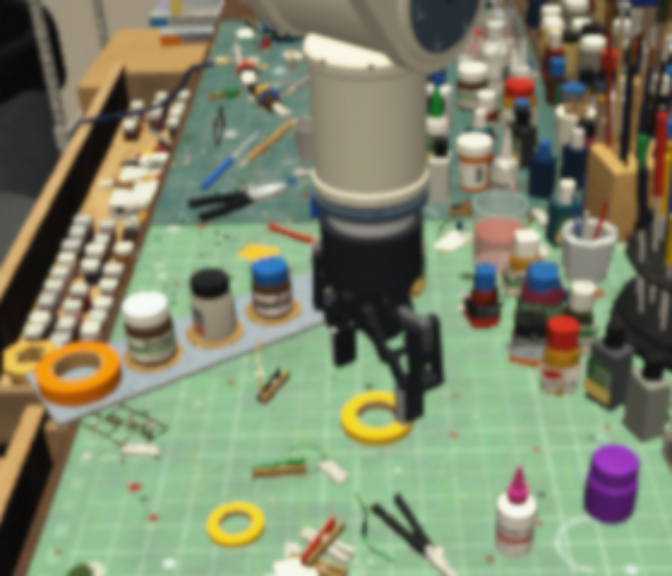

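All three jars stand on their pads and the fingers straddle the larger yellow roll. Going down to grip it.

>>> {"fn": "send_rows", "kwargs": {"plan": "100 1 0 -8 0 0 0; 100 1 0 -15 0 0 0; 100 1 0 -19 0 0 0; 100 1 0 -21 0 0 0; 100 1 0 -21 0 0 0", "squeeze": 25}}

```text
time_s: 14.65
eef_pos: [0.509, -0.0994, 0.0129]
tcp_rot: [[0.436, 0.9, -0.002], [0.9, -0.436, 0.002], [0.001, -0.003, -1.0]]
contact_force: [-0.8, -0.6, 0.3]
width: 0.0852
```

>>> {"fn": "send_rows", "kwargs": {"plan": "80 0 0 0 0 0 0; 60 0 0 0 0 0 0; 60 0 0 0 0 0 0; 60 0 0 0 0 0 0; 60 0 0 0 0 0 0"}}

```text
time_s: 15.15
eef_pos: [0.5093, -0.0994, 0.0135]
tcp_rot: [[0.436, 0.9, -0.002], [0.9, -0.436, 0.002], [0.001, -0.002, -1.0]]
contact_force: [-0.5, 0.8, 5.2]
width: 0.0583
```

>>> {"fn": "send_rows", "kwargs": {"plan": "60 0 0 8 0 0 0; 60 0 0 30 0 0 0; 60 -10 15 60 0 0 0; 60 -30 50 80 0 0 0; 60 -55 90 85 0 0 0"}}

```text
time_s: 15.65
eef_pos: [0.4559, -0.0092, 0.1011]
tcp_rot: [[0.438, 0.899, 0.004], [0.899, -0.438, 0.002], [0.003, 0.003, -1.0]]
contact_force: [0.3, 0.3, 0.9]
width: 0.0578
```

Run:
```python
from h import *
c=cams.read_camera("scene");cv2.imwrite("pics/s6.png",cv2.resize(c["pixels"][60:300,120:400],None,fx=2.4,fy=2.4)[:,:,::-1])
```

```text
(no output)
```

View pics/s6.png

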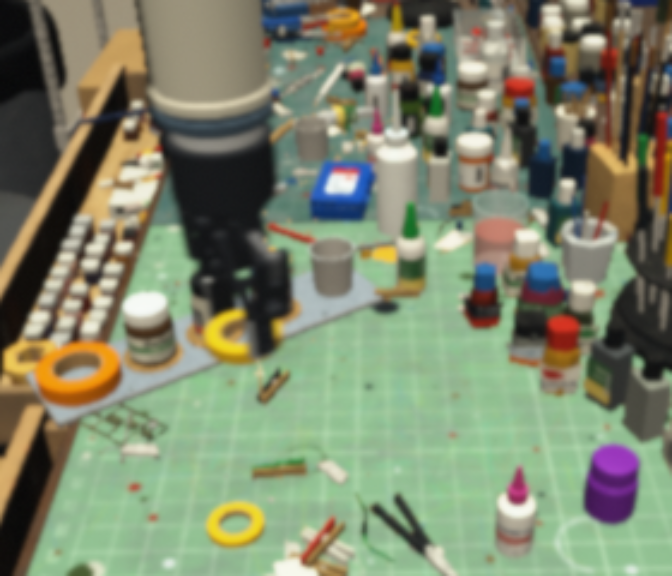

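The roll is held level.

>>> {"fn": "send_rows", "kwargs": {"plan": "60 -8 45 0 0 0 0; 60 -16 90 0 0 0 0; 60 -24 130 0 0 0 0; 60 -27 160 -5 0 0.1 0; 60 -27 161 -20 0 0.2 0"}}

```text
time_s: 16.2
eef_pos: [0.4237, 0.1596, 0.0815]
tcp_rot: [[0.434, 0.901, -0.003], [0.901, -0.434, 0.005], [0.003, -0.005, -1.0]]
contact_force: [0.6, -0.5, -1.0]
width: 0.0578
```

>>> {"fn": "send_rows", "kwargs": {"plan": "60 5 -7 -8 -0.2 -0.1 0; 60 5 -7 -18 -0.2 -0.1 0; 60 5 -7 -27 -0.2 -0.1 0; 60 5 -7 -34 -0.2 -0.1 0; 60 5 -7 -38 -0.2 -0.1 0"}}

```text
time_s: 16.7
eef_pos: [0.4285, 0.152, 0.0428]
tcp_rot: [[0.435, 0.9, -0.002], [0.9, -0.435, 0.002], [0.0, -0.003, -1.0]]
contact_force: [-1.0, 0.4, -0.2]
width: 0.0579
```

>>> {"fn": "send_rows", "kwargs": {"plan": "60 0 0 -2 -0.1 -0.1 0; 60 0 0 -3 -0.1 -0.1 0; 60 0 0 -3 -0.1 -0.1 0; 72 0 0 -3 -0.1 -0.1 0; 78 0 0 -3 -0.1 -0.1 0"}}

```text
time_s: 17.2
eef_pos: [0.4287, 0.1521, 0.04]
tcp_rot: [[0.435, 0.9, 0.0], [0.9, -0.435, -0.0], [0.0, 0.0, -1.0]]
contact_force: [0.3, 0.3, -0.4]
width: 0.0667
```

>>> {"fn": "send_rows", "kwargs": {"plan": "82 0 0 0 0 0 0; 82 0 0 10 0 0 0; 82 0 0 45 0 0 0; 82 0 0 80 0 0 0; 82 0 -30 105 0 0 0"}}

```text
time_s: 17.7
eef_pos: [0.43, 0.1238, 0.1479]
tcp_rot: [[0.433, 0.901, 0.003], [0.901, -0.433, 0.002], [0.003, 0.002, -1.0]]
contact_force: [1.4, 0.1, 0.5]
width: 0.07
```

>>> {"fn": "send_rows", "kwargs": {"plan": "82 -5 -45 0 0 0 0; 82 -10 -90 0 0 0 0; 82 -15 -135 0 0 0 0; 82 -20 -180 0 0 0 0; 82 -20 -220 0 0 0 0"}}

```text
time_s: 18.2
eef_pos: [0.4091, -0.0981, 0.1488]
tcp_rot: [[0.433, 0.901, 0.004], [0.901, -0.433, 0.001], [0.003, 0.003, -1.0]]
contact_force: [0.5, 0.2, 0.4]
width: 0.0698
```

Run:
```python
from h import *
c=cams.read_camera("scene");cv2.imwrite("pics/s7.png",cv2.resize(c["pixels"][60:300,120:400],None,fx=2.4,fy=2.4)[:,:,::-1])
c=cams.read_camera("top");cv2.imwrite("pics/t7.png",cv2.resize(c["pixels"][110:280,160:420],None,fx=2.8,fy=2.8)[:,:,::-1])
H=hsv(c).astype(int);h,s,v=H[...,0],H[...,1],H[...,2]
def f(n,m,roi,z):
    for k in blobs(c,m,roi)[:1]: print(n,np.round(plane_fit(c,k,z),1))
f('orange',(h<=17)&(s>135)&(v>70),(170,225,222,270),.026)
f('yellow',(h>17)&(h<32)&(s>120)&(v>60),(170,225,222,270),.038)
f('white',(s<28)&(v>115),(190,202,222,228),.063)
f('black',(v<50)&(s<80),(205,180,238,212),.068)
f('blue',(h>98)&(h<118)&(s>90),(215,155,250,185),.059)
```

```text
orange [429.3 152.6  65.9  67.9]
yellow [428.9 151.1  58.8  60. ]
white [492.  123.3  36.4  37.3]
black [545.3  92.7  31.2  33.1]
blue [600.   66.1  31.3  33.7]
```

View pics/s7.png

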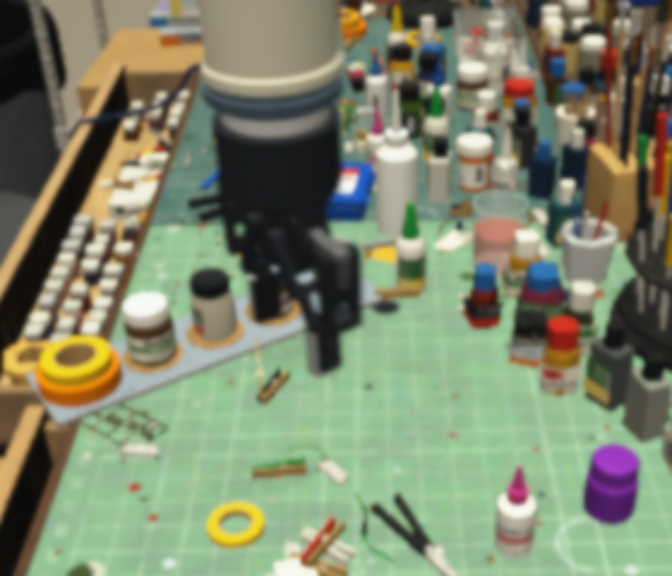

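View pics/t7.png

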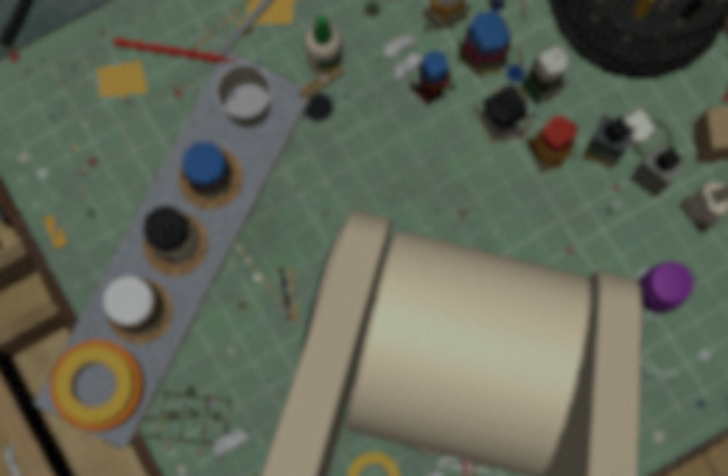

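Everything is within about 2 mm of target, the bystander bottles haven't moved, and the gripper is clear.

```bash
python3 -c "
from workcell import arm
o=arm.observe();print(o['time_s'],o['contact_force']);print(arm.close_job())"
```

```text
18.3 [ 0.9106302  -0.04665041  0.46616723]
the job is handed in; nothing more can be done
None
```

The painting station is laid out as asked, and I handed the job in at 18.3 s. I put the white jar beside the orange roll, the black jar on the middle pad, the blue jar beside the brush cup, and the yellow roll on top of the orange one.

- **Jars:** in the last top view the three caps were within about 2 to 2.5 mm of their pad centres. All three stood upright in the scene view.
- **Yellow roll:** it lies flat, within about 1.5 mm of the orange roll's centre.
- **Bystanders:** the pink and green bottles stood where they were, judged by eye in the scene picture. The arm hid the pink one in the last top view.
- **Forces:** the highest I saw was about 20 N, when setting down the white jar. The arm ended clear, touching nothing.
- **Disagreement:** the two cameras differed by about 2 mm on the pads. They differed by about 3 to 6.5 mm on the loose items, so I used the top view for those. For the pads I aimed between the two cameras' readings.

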